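# Hook the canister tray out from under the drying rack

### The arm

A 6-joint arm with a two-finger parallel gripper is mounted at the origin on the work surface; the furniture and walls round the work are solid. World frame = base frame: x ahead of the robot, y to its left, z up, the work surface at z = 0. Lengths are in m, angles in rad, forces in N, time in s.
With the tool pointing down it reaches from about 0.3 to 0.775 m from the base axis. Payload 14.6 kg.
Tool frame: the origin (TCP) lies at the very end of the fingers, on their centre line; the grasp point (between the pads) lies 19 mm behind it; z points along the fingers, y is the line along which they close (so a half turn about z gives the same grasp; the last joint's range is limited). The gripper opens to 94 mm and grips with 3 to 60 N. Pads are 16 mm wide; open, the fingers measure 119 mm over their backs; the gripper's body (75 mm by 177 mm) begins 78 mm behind the grasp point.
Start: joints at [-1.406, 0.3, 1.521, -0, 1.321, -0.067], TCP at [0.126, -0.535, 0.17] pointing down, gripper open.
Joint ranges: [-3.03, 3.03], [-0.79, 2.21], [0.23, 2.52], [-1.04, 4.18], [0, 3.07], [-2.55, 2.55]. Speed limits (rad/s): [2.22, 2.22, 2.57, 3.14, 3.14, 3.14].

### API

Orientations are given as [roll, pitch, yaw] about the fixed x, y, z axes, in that order (R = Rz(yaw) Ry(pitch) Rx(roll)).
In Python, from station import ctrl, cams gives the robot as it stands. The module is installed in compiled form; this text tells all that it offers.
- The arm moves only by the tool arm_command, never from a script. Its argument "plan" is a list that holds one entry, the list of rows, each a list of 7 numbers: the shift along the tool's x, y, z in mm, then the turn, a rotation vector about the tool's x, y, z in rad, then the closure, from -1 (fully open) to 1 (shut). A call has 1 to 12 rows; each row is the pose to reach, as a shift and turn from the pose commanded when the call began, along the tool's axes at that moment; what a row does not reach only later rows make up. A row lasts 1/10 s, in which the tool goes at most 50 mm and 8.59 degrees, less where a joint would pass 70% of its speed; a pose out of reach is approached as far as the arm can. A call with a gripper value outside its range is refused whole. The fingers move at their own pace and stop on an object; "squeeze" is the grip in N (left out, the last holds). Time passes only in rows, so rows that repeat a pose let the fingers close. It gives the time, the measured TCP pose, the force, the opening and the grip force at its end, in the units of the state.
- ctrl.get_obs(): the state, without advancing time (a new reading comes with each control period).
- cams.camera(name): name is "scene" or "top"; returns (picture, depth): 420x560x3 uint8, blue, green, red; 420x560 float32, m along the optical axis (not along the pixel's ray), 0 where there is no reading.
- cams.camera_info(name): a dict with "fx", "fy", "cx", "cy" (pixels), "dist_coeffs" ([k1, k2, p1, p2, k3] as OpenCV has them; the pictures are not rectified), "world_to_cam" (4x4, takes a point from world to camera coordinates). Camera axes: x right, y down, z forward; pixel columns grow to the right and rows downward; lengths in m; the calibration is good to about 2 mm. A picture is of the moment at which its call begins. camera_info takes no time and is no camera call.
- ctrl.hand_in(): hands the job in; it is judged then, once.
The state is a dict: "time_s": time; "qpos": joint angles; "joint_vel": joint speeds; "tau": joint torques, N m; "ee_pos": TCP position; "eef_rot": TCP orientation; "force": force on the tool from outside, world axes, zero at the start; "moment": the same for the moment, N m; "grip_width": finger opening in m; "grip_force": force on a finger pad.
Only numpy, scipy, OpenCV 4.12 (cv2) and the standard library are available. Lean on these libraries where they do the work, as an engineer would, in place of code of your own. Each camera call takes 0.05 s, during which the arm holds its last target. There are 200 camera calls.

### The job

Take the wooden-handled hook, reach it under the wire drying rack, drop its tip behind the tall back wall of the canister tray and drag the tray along its slide to the black buffer pad on the red stop bar. By feel, keep it pulled firmly against the pad for a second with about 12 newtons (never over 16), with both canisters left standing in it. Then unhook, leaving the tray there, and stand the hook back on the open bench as it stood, off the slide; touch the tray and canisters only with the hook and leave the two loose jars alone.

Things in the scene. Friction and masses are not known exactly. Their poses are not given: they have to be found in the camera images.
- hook: Hook tool, 120 g: wooden grip 80 (x) x 20 (y) x 36 mm (z), standing on the bench on its flat underside; origin at the underside's centre, z up. A 6 mm steel rod leaves the +x end, axis 28 mm above the underside, runs along +x to x = 190 mm and turns straight down, ending level with the underside. Grip from above across y near x = 15 mm, 50 N or more.
- hook_tip (a point): Bottom end of the hook's downturned end (6 mm thick, 25 mm long): at x = 190, y = 0, z = 0 mm of the hook's frame.
- slide: Fixed ware slide: base plate 184 x 156 mm on four 10 mm feet, its top 16 mm above the bench, x = -85 to +99 mm of its frame; origin at bench height, +x points inwards from the mouth, z up. Two rails along x, 32 mm high, leave a 124 mm channel. Over x = 33 to 97 mm stands a wire drying rack, legs 138 mm apart (y); the wires' underside is 122 mm above the bench.
- front_stop: Red stop bar fixed across the channel near its mouth, 10 (x) x 122 (y) x 14 mm (z); origin at the centre of its underside, on the base plate, axes like the slide's. Where it is clamped varies. In the middle of its inner face a rigid black buffer pad 30 mm wide stands out by 2 to 24 mm, set differently each time and not measured: the tray must be felt to meet it.
- stop_face (a point): Centre of the stop bar's inner (+x) face, 12 mm above the base plate, axes like the slide's.
- tray: Loose brown wooden tray in the channel, 62 (x) x 116 (y) mm, 0.4 to 0.65 kg, sliding with 2 to 5 N of friction; origin at the centre of its underside, axes about like the slide's. Floor 4 mm; front and side walls 20 mm high; back wall (+x end) 32 mm high, 5 mm thick, x = 26 to 31 mm. Starts 50 to 75 mm short of the stop bar; drag it along -x.
- tray_front (a point): Centre of the tray's outer front face, 12 mm above its underside; when home it rests on the pad, so 2 to 24 mm short of stop_face along x.
- tray_back (a point): Middle of the top edge of the tray's outer back face (x = 31, z = 32 mm of the tray's frame); the hook goes down just beyond it.
- canister_left: Film canister with grey-white body and black lid, 36 mm wide, 56 mm high, standing loose in the tray at about y = +32 mm; origin at the centre of its underside. A lane about 25 mm wide along the tray's middle is free for the hook's rod.
- canister_right: The other film canister, with a blue body, 36 mm wide, 56 mm high, standing loose in the tray at about y = -32 mm; origin at the centre of its underside.
- spice_jar: Loose bystander: clear spice jar, 45 mm wide, 80 mm high, standing on the bench; origin at the centre of its underside. Leave alone.
- small_jar: Loose bystander: clear jar with green lid, 54 mm wide, 92 mm high, standing on the bench; origin at the centre of its underside. Leave alone.

How it is judged:
On the way, in this order (a step that is already met when the one before it is completed fails the run):
1. the hook's tip is down behind the tray's back wall while the tray is still away from the stop bar (x of hook_tip in the frame of tray between 0.031 and 0.065 m and z of hook_tip in the frame of tray below 0.027 m and y of hook_tip in the frame of tray between -0.05 and 0.05 m and x of tray_front in the frame of stop_face above 0.035 m), for 0.1 s.
2. the hook keeps the tray pulled against the stop bar with a force above 6 N for 0.5 s (x of hook_tip in the frame of tray between 0.031 and 0.065 m and z of hook_tip in the frame of tray below 0.027 m and y of hook_tip in the frame of tray between -0.05 and 0.05 m and x of tray_front in the frame of stop_face between 0 and 0.026 m and z of tray_front in the frame of stop_face between -0.006 and 0.006 m and angle between tray's own z axis and vertical below 0.06 rad and contact force between tray and front_stop above 6 N and contact force between hook and tray above 3 N), for 0.5 s.
At the end, for the whole second after the job is handed in: The tray lies flat, its front at most 26 mm from the stop bar's inner face; both canisters stand in it (within 0.15 rad); the hook stands upright (within 0.08 rad) on the bench top (underside at most 11 mm up), touching neither slide nor tray; all released and at rest (x of tray_front in the frame of stop_face between 0 and 0.026 m and z of tray_front in the frame of stop_face between -0.006 and 0.006 m and angle between tray's own z axis and vertical below 0.06 rad and angle between each of canister_left, canister_right's own z axis and vertical below 0.15 rad and z of each of canister_left, canister_right in the frame of tray below 0.012 m and x of canister_left in the frame of tray between -0.035 and 0.035 m and y of canister_left in the frame of tray between -0.058 and 0.058 m and linear speed of each of canister_left, canister_right below 0.02 m/s and x of canister_right in the frame of tray between -0.035 and 0.035 m and y of canister_right in the frame of tray between -0.058 and 0.058 m and linear speed of each of tray, hook below 0.01 m/s and height (world z) of hook between -0.004 and 0.011 m and angle between hook's own z axis and vertical below 0.08 rad and contact force between hook and slide below 0.1 N and contact force between hook and tray below 0.1 N).
It fails at once if the tray is pressed on the stop bar, or the hook on the tray, with over 19 N (contact force between tray and front_stop above 19 N or contact force between hook and tray above 19 N).
It fails at once if the hand or arm touches the tray or a canister (contact force between any of the fingers, the arm and tray above 0.3 N or contact force between any of the fingers, the arm and canister_left above 0.3 N or contact force between any of the fingers, the arm and canister_right above 0.3 N).
It fails at once if a canister is tipped (angle between any of canister_left, canister_right's own z axis and vertical above 0.5 rad).
It fails at once if a loose jar is moved more than 20 mm (distance of any of spice_jar, small_jar from where it was at the start of the episode above 0.02 m).
It also fails if it takes over 70 s, if anything falls off the work surface, if the arm or the gripper's body presses on something with over 40 N, if the wrist force passes 120 N, or if a joint passes its speed limit or range.

## Working session

There is one attempt and no reset: what is moved stays moved. The work goes in short steps, Python scripts to look and compute and a tool call to move; the robot and the scene stay as the last step left them, time stands still between calls to the robot, and variables do not carry over. Pictures are saved under pics/ and viewed, at most 10 in all, crops included, and the job is handed in when it is done.

Besides the shell and the picture viewer there is one more tool, called after "Request:" as name(argument=value, ...) on one line, values as JSON. arm_command: Moves the arm, as the interface text tells. Its arguments: {"type":"object","properties":{"plan":{"type":"array"},"squeeze":{"type":"number"}},"required":["plan"]}

```bash
mkdir -p pics
cat > h.py <<'E'
import numpy as np, cv2
from station import ctrl, cams
def grab(n):
    im,d=cams.camera(n); i=cams.camera_info(n)
    K=np.array([[i['fx'],0,i['cx']],[0,i['fy'],i['cy']],[0,0,1.]])
    return im,d,K,np.array(i['dist_coeffs'],float),np.array(i['world_to_cam'])
def cloud(d,K,D,T):
    v,u=np.mgrid[:d.shape[0],:d.shape[1]]
    p=cv2.undistortPoints(np.stack([u,v],-1).reshape(-1,1,2).astype(np.float64),K,D).reshape(*d.shape,2)
    P=np.dstack([p*d[...,None],d]); W=(P-T[:3,3])@T[:3,:3]
    W[d==0]=np.nan
    return W
def proj(P,K,D,T):
    P=np.atleast_2d(P); c=P@T[:3,:3].T+T[:3,3]
    return cv2.projectPoints(c,np.zeros(3),np.zeros(3),K,D)[0].reshape(-1,2)
E
python3 - <<'E'
from h import *
for n in('scene','top'):
    im,d,K,D,T=grab(n); np.savez(n+'0.npz',im=im,d=d,K=K,D=D,T=T)
    cv2.imwrite(f'pics/{n}0.png',im); print(n,K[0,0],-T[:3,:3].T@T[:3,3],T[2,:3])
print(ctrl.get_obs())
E
```

```text
scene 389.49876933350197 [-0.3417567  -0.39576703  0.60829515] [ 0.76787224  0.37115512 -0.52212652]
top 519.7267812307495 [ 0.29638676 -0.04150876  1.35023936] [ 0.10869574  0.00827425 -0.99404063]
{'time_s': 0.1, 'qpos': array([-1.40559146e+00,  3.00415942e-01,  1.52152002e+00, -2.71411444e-05,
        1.32069017e+00, -6.65832183e-02]), 'joint_vel': array([-0.00186099, -0.00082072, -0.0007728 ,  0.00115712,  0.00021359,
        0.00179537]), 'tau': array([ 1.05426116e-03, -5.32645476e+01, -3.53281689e+01,  7.09385052e-02,
        2.35204009e-02, -5.62017726e-05]), 'ee_pos': array([ 0.12629854, -0.53502367,  0.16924243]), 'eef_rot': array([-3.14055971e+00, -4.25305743e-05,  2.31794797e-01]), 'force': array([ 0.40993408, -0.96951119, -0.34370845]), 'moment': array([ 0.02530668, -0.00913377,  0.05602606]), 'grip_force': 0.0, 'grip_width': 0.09416659562892982}
```

View pics/top0.png

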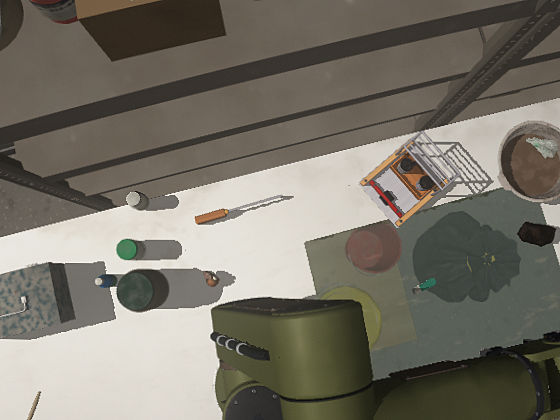

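View pics/scene0.png

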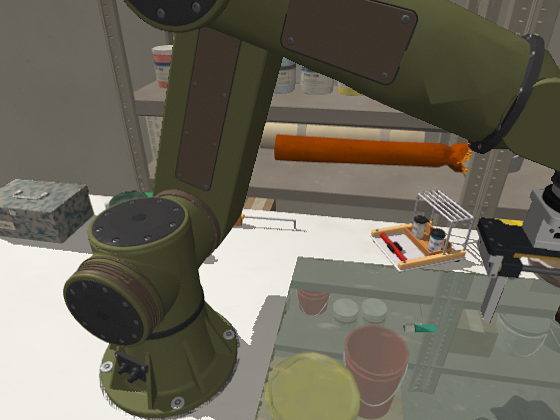

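The top view shows the hook at about (195–290, 195–220), handle on the left. The slide is at (360–460, 135–225), with the red stop at (385, 203) and the canisters at (405, 165) and (424, 182). The jars are at (137, 200) and (127, 249). The scene view shows an orange pipe-like thing whose location I need to check.

Run:
```python
from h import *
np.set_printoptions(precision=3,suppress=True)
z=np.load('top0.npz'); im,d,K,D,T=[z[k] for k in('im','d','K','D','T')]
W=cloud(d,K,D,T)
for n,(u,v) in dict(bench=(330,170),handle=(210,216),tip=(288,197),stop=(385,203),can1=(405,165),can2=(424,182),jar1=(137,200),jar2=(127,249),mat=(350,270),bowl=(372,245)).items(): print(n,W[v,u])
hsv=cv2.cvtColor(im,cv2.COLOR_BGR2HSV)
def reg(x0,y0,x1,y1):
    m=np.zeros(d.shape,bool); m[y0:y1,x0:x1]=1; return m
# handle: top z~.036
h=reg(185,190,240,235)&(hsv[...,1]>110)&(W[...,2]>.025)&(W[...,2]<.05)
p=W[h]; r=cv2.minAreaRect((p[:,:2]*1000).astype(np.float32)); print('handle',len(p),np.median(p[:,2]),r,cv2.boxPoints(r))
rd=reg(232,185,300,215)&(W[...,2]>.015)&(W[...,2]<.05)
p=W[rd]; print('rod',len(p),np.c_[p[p[:,0].argsort()][::8]])
s=reg(355,120,470,235)
red=s&((hsv[...,0]<6)|(hsv[...,0]>174))&(hsv[...,1]>170)
p=W[red];r=cv2.minAreaRect((p[:,:2]*1000).astype(np.float32)); print('red',len(p),np.median(p[:,2]),cv2.boxPoints(r))
c=cv2.resize(im[120:240,350:500],None,fx=5,fy=5,interpolation=cv2.INTER_CUBIC); cv2.imwrite('pics/slide.png',c)
z=np.load('scene0.npz'); Ws=cloud(z['d'],z['K'],z['D'],z['T'])
print('pipe',Ws[150,300],Ws[152,420],Ws[155,460],'tipS',Ws[226,295])
```

```text
bench [ 0.558 -0.168  0.001]
handle [0.429 0.142 0.029]
tip [ 0.485 -0.058 -0.002]
stop [ 0.468 -0.307  0.028]
can1 [ 0.56  -0.351  0.071]
can2 [ 0.517 -0.397  0.073]
jar1 [0.463 0.32  0.074]
jar2 [0.34  0.336 0.088]
mat [ 0.296 -0.219  0.006]
bowl [ 0.361 -0.278  0.   ]
handle 231 0.03376063285409201 ((430.5619812011719, 138.69961547851562), (19.345367431640625, 85.93567657470703), 16.469356536865234) [[409.105 177.162]
 [433.468  94.752]
 [452.019 100.237]
 [427.656 182.647]]
rod 122 [[ 0.446  0.08   0.03 ]
 [ 0.448  0.078  0.027]
 [ 0.451  0.068  0.027]
 [ 0.454  0.06   0.026]
 [ 0.456  0.047  0.028]
 [ 0.46   0.04   0.024]
 [ 0.462  0.027  0.027]
 [ 0.464  0.035  0.027]
 [ 0.467  0.012  0.026]
 [ 0.47   0.001  0.028]
 [ 0.473  0.012  0.024]
 [ 0.475 -0.001  0.03 ]
 [ 0.478 -0.017  0.029]
 [ 0.48  -0.024  0.028]
 [ 0.483 -0.032  0.028]
 [ 0.486 -0.032  0.027]]
red 127 0.027814990631356465 [[ 433.379 -343.604]
 [ 439.342 -350.494]
 [ 527.473 -274.235]
 [ 521.511 -267.345]]
pipe [0.721 0.048 0.129] [ 0.844 -0.301  0.138] [ 0.877 -0.415  0.136] tipS [ 0.485 -0.041  0.009]
```

View pics/slide.png

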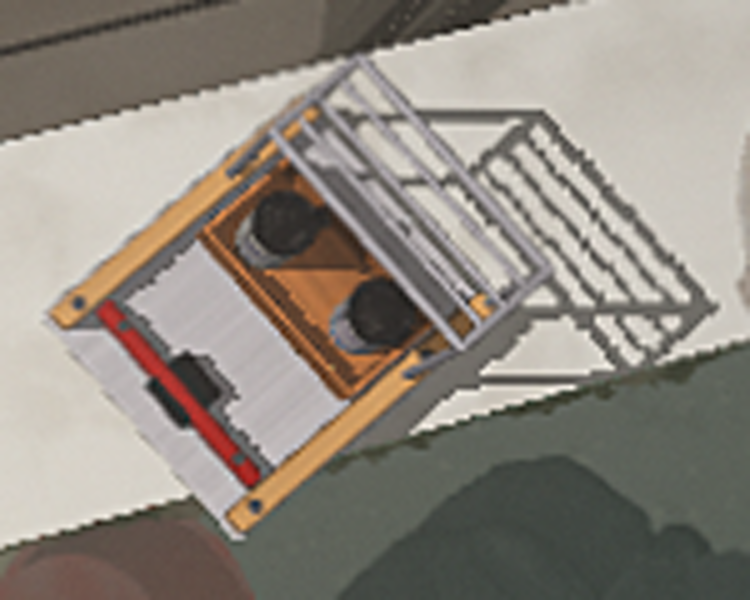

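The crop shows the red bar from (110, 310) to (250, 480) and the pad on its inner side around (200, 375). The tray runs from its front edge at (205, 235)–(350, 395). The canisters stand at (285, 215) and (380, 310), with a free lane between them, and the rack is beyond. The orange pipe lies at x > 0.72, so it is out of the way. I need one more refined fit before moving.

Run:
```python
from h import *
np.set_printoptions(precision=4,suppress=True)
out={}
for cam in('top','scene'):
    z=np.load(cam+'0.npz'); im,d,K,D,T=[z[k] for k in('im','d','K','D','T')]
    W=cloud(d,K,D,T); hsv=cv2.cvtColor(im,cv2.COLOR_BGR2HSV); X,Y,Z=W[...,0],W[...,1],W[...,2]
    H,S,V=hsv[...,0],hsv[...,1],hsv[...,2]
    near=(X>.4)&(X<.7)&(Y<-.2)&(Y>-.52)
    red=near&((H<6)|(H>174))&(S>150)&(Z>.02)&(Z<.036)
    p=W[red][:,:2]; c=p.mean(0); e=np.linalg.svd(p-c)[2][0]; e*=np.sign(e[0]); print(cam,'red',len(p),c,'y-axis deg',np.degrees(np.arctan2(e[1],e[0])))
    rail=near&(H>8)&(H<28)&(S>80)&(V>140)&(Z>.026)&(Z<.038)
    ey=e; ex=np.array([e[1],-e[0]]); 
    q=(W[rail][:,:2]-c)@np.c_[ex,ey]
    for s in(1,-1):
        k=q[(q[:,1]*s>.058)&(q[:,1]*s<.085)]
        if len(k)>10:
            f=np.polyfit(k[:,0],k[:,1],1); print(' rail',s,len(k),'y',np.median(k[:,1]),'slope',f[0],'x',np.percentile(k[:,0],[1,99]))
    for n in np.linspace(0,0,1):
        Q=(W[...,:2]-c)@np.c_[ex,ey]
        lane=near&(abs(Q[...,1])<.05)&(Q[...,0]>.03)&(Q[...,0]<.16)
        # height profile along x in lane centre
        for a in np.arange(.03,.16,.005):
            m=near&(Q[...,0]>a)&(Q[...,0]<a+.005)&(abs(Q[...,1])<.010); m2=near&(Q[...,0]>a)&(Q[...,0]<a+.005)&(abs(Q[...,1])<.05)
            zz=Z[m2]; print('  %.3f'%a,m.sum(),np.round(np.sort(Z[m])[::max(1,m.sum()//6)],3), np.round(np.percentile(zz[zz<.1],[95]),3) if (zz<.1).any() else '')
    lid=near&(Z>.066)&(Z<.082)&(V<90)&(abs(Q[...,1])<.06)&(Q[...,0]<.13)
    n,lab,st,cen=cv2.connectedComponentsWithStats(lid.astype(np.uint8))
    for i in range(1,n):
        if st[i,4]>15: r=cv2.minEnclosingCircle((W[lab==i][:,:2]*1000).astype(np.float32)); print(' lid',st[i,4],Q[lab==i].mean(0),np.median(Z[lab==i]),r[1])
    hk=(X>.38)&(X<.5)&(Y>-.06)&(Y<.2)&(Z>.02)&(Z<.045)
    p=W[hk]; cc=p[:,:2].mean(0); u=np.linalg.svd(p[:,:2]-cc)[2][0]; u*=-np.sign(u[1]); t=(p[:,:2]-cc)@u
    print(' hook dir deg',np.degrees(np.arctan2(u[1],u[0])),'back',cc+u*np.percentile(t,1),'tip',cc+u*np.percentile(t,99),'len',np.ptp(np.percentile(t,[1,99])))
```

```text
top red 144 [ 0.4804 -0.3084] y-axis deg 40.863061289263946
 rail 1 214 y 0.06878210665709494 slope -0.013347237516558481 x [-0.0203  0.1493]
 rail -1 231 y -0.06831288215347059 slope 0.007349535714839219 x [-0.0214  0.1525]
  0.030 15 [0.005 0.011 0.012 0.014 0.015 0.017 0.018 0.02 ] [0.018]
  0.035 16 [0.012 0.012 0.013 0.014 0.015 0.016 0.016 0.017] [0.019]
  0.040 16 [0.009 0.01  0.014 0.015 0.016 0.017 0.018 0.02 ] [0.019]
  0.045 12 [0.011 0.014 0.015 0.016 0.017 0.019] [0.019]
  0.050 16 [0.01  0.013 0.014 0.015 0.016 0.017 0.019 0.019] [0.019]
  0.055 13 [0.011 0.013 0.014 0.014 0.015 0.018 0.023] [0.021]
  0.060 25 [0.012 0.014 0.016 0.016 0.021 0.026 0.04 ] [0.035]
  0.065 17 [0.014 0.018 0.027 0.028 0.031 0.033 0.035 0.036 0.038] [0.037]
  0.070 6 [0.014 0.015 0.019 0.019 0.02  0.02 ] [0.071]
  0.075 15 [0.013 0.015 0.016 0.018 0.019 0.02  0.022 0.023] [0.072]
  0.080 14 [0.014 0.015 0.017 0.018 0.019 0.02  0.021] [0.075]
  0.085 14 [0.015 0.017 0.017 0.018 0.019 0.02  0.021] [0.075]
  0.090 16 [0.014 0.015 0.016 0.016 0.019 0.02  0.02  0.022] [0.077]
  0.095 30 [0.012 0.0
[... 2166 characters left out ...]
0.125 0.125 0.126 0.126 0.126 0.126 0.127 0.127 0.128 0.128 0.128] [0.076]
  0.115 0 [] [0.022]
  0.120 5 [0.126 0.127 0.127 0.129 0.13 ] [0.048]
  0.125 6 [0.124 0.127 0.127 0.127 0.128 0.128] [0.049]
  0.130 0 [] 
  0.135 3 [0.126 0.127 0.127] 
  0.140 8 [0.123 0.125 0.127 0.127 0.127 0.127 0.128 0.128] [0.017]
  0.145 0 [] [0.018]
  0.150 11 [0.124 0.125 0.125 0.125 0.126 0.127 0.127 0.128 0.128 0.128 0.129] [0.018]
  0.155 5 [0.127 0.127 0.129 0.129 0.129] [0.016]
 lid 98 [0.0889 0.0305] 0.07405447479912161 18.06654930114746
 lid 112 [ 0.0928 -0.0355] 0.07417344703082135 18.032182693481445
 hook dir deg -71.21294645029037 back [0.4337 0.1104] tip [ 0.4849 -0.0402] len 0.15905551089717382
```

Both cameras agree:

| Item | Measurement |
|---|---|
| Slide yaw | −49.2° |
| Stop centre | (0.480, −0.3085) |
| Tray's outer back | about 126 mm beyond the stop centre |
| Lane offset in y | about −1 mm |
| Hook yaw | −73.2° |
| Hook grip point | (0.4345, 0.125) |

Moving to above the hook now.

Request:
arm_command(plan=[[[451.5, -571.3, 0, 0, 0, -1.632, -0.4], [451.5, -571.3, 0, 0, 0, -1.632, -0.4], [451.5, -571.3, 0, 0, 0, -1.632, -0.4], [451.5, -571.3, 0, 0, 0, -1.632, -0.4], [451.5, -571.3, 0, 0, 0, -1.632, -0.4], [451.5, -571.3, 0, 0, 0, -1.632, -0.4], [451.5, -571.3, 0, 0, 0, -1.632, -0.4], [451.5, -571.3, 0, 0, 0, -1.632, -0.4], [451.5, -571.3, 0, 0, 0, -1.632, -0.4], [451.5, -571.3, 0, 0, 0, -1.632, -0.4], [451.5, -571.3, 0, 0, 0, -1.632, -0.4], [451.5, -571.3, 0, 0, 0, -1.632, -0.4]]], squeeze=55)

```text
time_s: 1.3
ee_pos: [0.3806, 0.0105, 0.1699]
eef_rot: [3.141, 0.0, 1.869]
force: [1.7, -1.4, 1.0]
grip_width: 0.0659
grip_force: 0.0
```

Request:
arm_command(plan=[[[0, 0, 0, 0, 0, 0, -0.4], [0, 0, 0, 0, 0, 0, -0.4], [0, 0, 0, 0, 0, 0, -0.4]]])

```text
time_s: 1.6
ee_pos: [0.3799, 0.0075, 0.1696]
eef_rot: [-3.141, 0.0, 1.863]
force: [-0.9, 0.4, 0.1]
grip_width: 0.0655
grip_force: 0.0
```

Run:
```python
from h import *
o=ctrl.get_obs(); print(o['ee_pos'],o['eef_rot'],o['force'],o['qpos'])
p,y=o['ee_pos'],o['eef_rot'][2]
d=np.array([.4345,.1248])-p[:2]; print('shift',1000*(d@[np.cos(y),np.sin(y)]),1000*(d@[np.sin(y),-np.cos(y)]),'dz',1000*(p[2]-.007),'dyaw tool',-(1.864-y))
```

```text
[0.37993727 0.00751678 0.16961116] [-3.14117052e+00  7.11980678e-06  1.86272158e+00] [-0.93120955  0.4093859   0.10142894] [-7.65521639e-02 -9.09563576e-02  1.95305857e+00 -1.65654121e-04
  1.27988168e+00 -3.68429869e-01]
shift 96.61818548315904 86.00797319871437 dz 162.61116011194468 dyaw tool -0.0012784211514140775
```

Request:
arm_command(plan=[[[48, 43, 0, 0, 0, 0, -0.4], [97, 86, 20, 0, 0, 0, -0.4], [97, 86, 70, 0, 0, 0, -0.4], [97, 86, 110, 0, 0, 0, -0.4], [97, 86, 135, 0, 0, 0, -0.4], [97, 86, 150, 0, 0, 0, -0.4], [97, 86, 162, 0, 0, 0, -0.4], [97, 86, 162, 0, 0, 0, -0.4], [97, 86, 162, 0, 0, 0, -0.4]]])

```text
time_s: 2.5
ee_pos: [0.4351, 0.1254, 0.0085]
eef_rot: [3.141, 0.0, 1.862]
force: [0.0, -0.1, 0.2]
grip_width: 0.0659
grip_force: 0.0
```

Run:
```python
from h import *
o=ctrl.get_obs(); print(o['ee_pos'],o['eef_rot'],o['force'])
im,d,K,D,T=grab('top'); np.savez('top1.npz',im=im,d=d,K=K,D=D,T=T)
a=cv2.resize(im[170:260,160:320],None,fx=4,fy=4)
im,d,K,D,T=grab('scene'); 
b=cv2.resize(im[170:260,200:360],None,fx=4,fy=4); cv2.imwrite('pics/a.png',np.vstack([a[:300],b[:300]]))
```

```text
[0.43514302 0.12540197 0.00847552] [3.14068806e+00 9.03911233e-05 1.86242845e+00] [ 0.04154919 -0.12720194  0.15309511]
```

View pics/a.png

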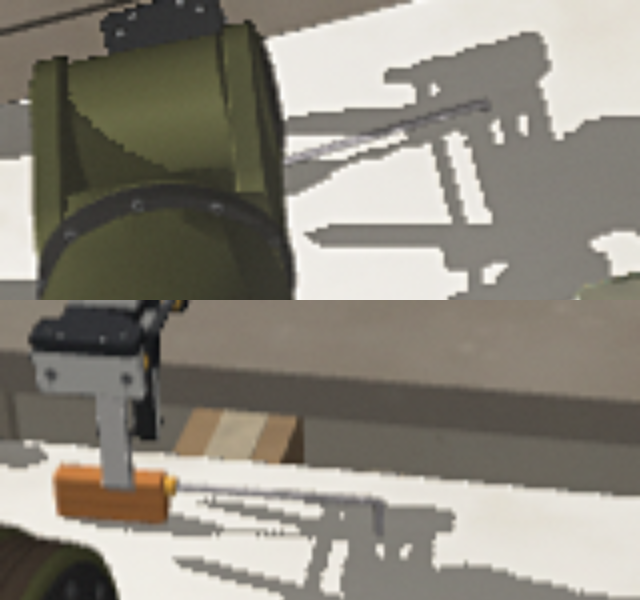

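The lower half (scene camera) shows the finger beside the orange handle at (115, 480), slightly ahead of its middle. The downturned tip is at (378, 530). Closing the gripper, then lifting.

Request:
arm_command(plan=[[[0, 0, 0, 0, 0, 0, 1], [0, 0, 0, 0, 0, 0, 1], [0, 0, 0, 0, 0, 0, 1], [0, 0, 0, 0, 0, 0, 1], [0, 0, 0, 0, 0, 0, 1], [0, 0, 0, 0, 0, 0, 1], [0, 0, -15, 0, 0, 0, 1], [0, 0, -40, 0, 0, 0, 1], [0, 0, -80, 0, 0, 0, 1], [0, 0, -110, 0, 0, 0, 1], [0, 0, -110, 0, 0, 0, 1], [0, 0, -110, 0, 0, 0, 1]]], squeeze=58)

```text
time_s: 3.8
ee_pos: [0.4346, 0.126, 0.1177]
eef_rot: [3.141, 0.0, 1.864]
force: [-1.1, -0.3, 0.1]
grip_width: 0.0001
grip_force: 0.0
```

Run:
```python
from h import *
np.set_printoptions(precision=4,suppress=True)
o=ctrl.get_obs(); print(o['ee_pos'],o['eef_rot'],o['force'],o['grip_width'],o['grip_force'])
for n in('top','scene'):
    im,d,K,D,T=grab(n); W=cloud(d,K,D,T); X,Y,Z=W[...,0],W[...,1],W[...,2]
    y=o['eef_rot'][2]; ex=-np.array([np.cos(y),np.sin(y)]); ey=np.array([np.sin(y),-np.cos(y)])
    q=np.dstack([(W[...,:2]-o['ee_pos'][:2])@np.c_[ex,ey],Z])
    m=(q[...,0]>.03)&(q[...,0]<.2)&(abs(q[...,1])<.03)&(Z>.09)&(Z<.18)
    p=q[m]; print(n,len(p))
    for a in np.arange(.03,.2,.02):
        k=p[(p[:,0]>=a)&(p[:,0]<a+.02)]
        if len(k): print('%.2f'%a,len(k),np.median(k,0),k[:,0].max(),k[:,2].min())
    if n=='scene': cv2.imwrite('pics/b.png',cv2.resize(im[100:250,180:340],None,fx=4,fy=4))
```

```text
[0.4346 0.126  0.1177] [3.141  0.0001 1.8638] [-1.0719 -0.2718  0.0538] 0.00011215925394386645 0.0
top 0
scene 0
```

Run:
```python
from h import *
a=[]
for n,(r,c) in dict(top=(170,160),scene=(130,200)).items():
    im,d,K,D,T=grab(n); np.savez(n+'2.npz',im=im,d=d,K=K,D=D,T=T); W=cloud(d,K,D,T)
    a.append(cv2.resize(im[r:r+75+(40 if n=='scene' else 0),c:c+160],None,fx=3,fy=3))
    hsv=cv2.cvtColor(im,cv2.COLOR_BGR2HSV); m=(hsv[...,1]>110)&(W[...,2]>.005)&(W[...,2]<.045)&(W[...,0]>.36)&(W[...,0]<.5)&(W[...,1]>.05)&(W[...,1]<.24)
    p=W[m]; 
    if len(p)>5: print(n,len(p),cv2.minAreaRect((p[:,:2]*1000).astype(np.float32)),p[:,2].min(),p[:,2].max(), p.mean(0))
cv2.imwrite('pics/b.png',np.vstack(a))
```

```text
top 11 ((443.3273620605469, 99.91967010498047), (11.386322021484375, 4.720076560974121), 17.623493194580078) 0.027650790515953042 0.0413161448427615 [0.44268178 0.10007248 0.03249519]
scene 340 ((424.5409851074219, 136.87107849121094), (16.30421257019043, 85.17013549804688), 17.335838317871094) 0.005078757504745732 0.039098383957722575 [0.42172626 0.13685208 0.02421391]
```

View pics/b.png

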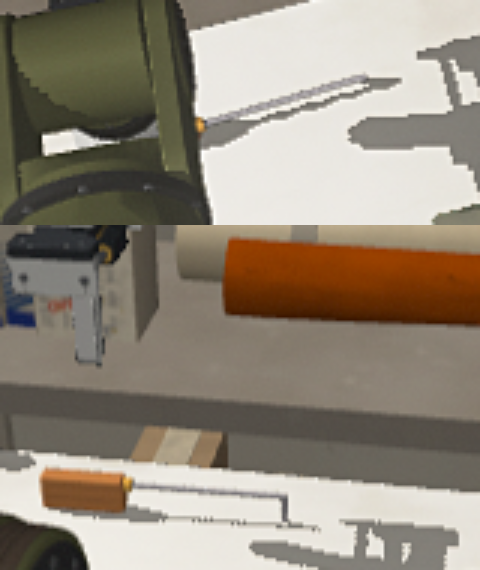

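The hook still stands where it was: the grip was not finished when the lift started. I'll check that it hasn't shifted, then reopen and descend again.

Run:
```python
from h import *
for f in('scene0','scene2'):
    z=np.load(f+'.npz'); im,d,K,D,T=[z[k] for k in('im','d','K','D','T')]; W=cloud(d,K,D,T)
    hsv=cv2.cvtColor(im,cv2.COLOR_BGR2HSV); m=(hsv[...,1]>110)&(W[...,2]>.012)&(W[...,2]<.04)&(W[...,0]>.36)&(W[...,0]<.5)&(W[...,1]>.05)&(W[...,1]<.24)
    p=W[m]; print(f,len(p),p.mean(0),p[:,:2].min(0),p[:,:2].max(0))
    r=(W[...,2]>.015)&(W[...,2]<.035)&(W[...,0]>.43)&(W[...,0]<.5)&(W[...,1]>-.08)&(W[...,1]<.07); p=W[r][:,:2]; c=p.mean(0); u=np.linalg.svd(p-c)[2][0]; print(' rod',len(p),c,u,p[p[:,1].argmin()])
```

```text
scene0 42 [0.43306294 0.10399388 0.02531761] [0.42622884 0.09582756] [0.4438786  0.11556339]
 rod 98 [0.46828936 0.0089899 ] [ 0.29326275 -0.95603188] [ 0.47910965 -0.04278653]
scene2 279 [0.42210218 0.13643888 0.02766198] [0.40789568 0.09595807] [0.4410053  0.17719745]
 rod 99 [0.46809326 0.00958984] [ 0.2928845  -0.95614783] [ 0.48171308 -0.0416212 ]
```

Request:
arm_command(plan=[[[0, 0, 0, 0, 0, 0, -0.4], [0, 0, 0, 0, 0, 0, -0.4], [0, 0, 0, 0, 0, 0, -0.4], [0, 0, 0, 0, 0, 0, -0.4], [0, 0, 0, 0, 0, 0, -0.4], [0, 0, 0, 0, 0, 0, -0.4], [0, 0, 0, 0, 0, 0, -0.4], [0, 0, 0, 0, 0, 0, -0.4]]])

```text
time_s: 4.8
ee_pos: [0.4346, 0.126, 0.1178]
eef_rot: [3.141, 0.0, 1.864]
force: [0.7, -0.6, -0.1]
grip_width: 0.0613
grip_force: 0.0
```

Request:
arm_command(plan=[[[0, 0, 50, 0, 0, 0, -0.1], [0, 0, 80, 0, 0, 0, -0.1], [0, 0, 100, 0, 0, 0, -0.1], [0, 0, 111, 0, 0, 0, -0.1], [0, 0, 111, 0, 0, 0, 1], [0, 0, 111, 0, 0, 0, 1], [0, 0, 111, 0, 0, 0, 1], [0, 0, 111, 0, 0, 0, 1], [0, 0, 111, 0, 0, 0, 1], [0, 0, 111, 0, 0, 0, 1], [0, 0, 111, 0, 0, 0, 1], [0, 0, 111, 0, 0, 0, 1]]], squeeze=58)

```text
time_s: 6.0
ee_pos: [0.4346, 0.126, 0.0068]
eef_rot: [3.142, -0.0, 1.864]
force: [0.6, 0.7, -0.0]
grip_width: 0.0006
grip_force: 0.0
```

```bash
python3 -c "
from h import *
o=ctrl.get_obs(); print(o)"
```

```text
{'time_s': 6.0, 'qpos': array([ 2.01296576e-01,  3.06760503e-01,  1.94181111e+00,  7.98745249e-06,
        8.92965942e-01, -9.17072085e-02]), 'joint_vel': array([ 2.28518757e-03,  9.69079002e-04, -5.60800274e-04,  6.60078286e-04,
       -1.14855656e-03,  5.71602442e-05]), 'tau': array([ 1.93014079e-03, -4.52417529e+01, -2.69261312e+01,  5.65879990e-02,
        2.45637418e-02,  1.69193555e-05]), 'ee_pos': array([0.43462967, 0.12604683, 0.00679207]), 'eef_rot': array([ 3.14153722e+00, -1.15020883e-06,  1.86379510e+00]), 'force': array([ 0.6195178 ,  0.65064561, -0.02871226]), 'moment': array([-0.07510447, -0.11293273, -0.01189385]), 'grip_force': 0.0, 'grip_width': 0.000601018563853563}
```

Run:
```python
from h import *
np.set_printoptions(precision=3,suppress=True)
im,d,K,D,T=grab('scene'); W=cloud(d,K,D,T); np.savez('scene3.npz',im=im,d=d,K=K,D=D,T=T)
o=ctrl.get_obs(); print('TCP px',proj(o['ee_pos'],K,D,T), proj(o['ee_pos']+[0,0,.08],K,D,T),'handle px',proj([.43,.139,.036],K,D,T))
cv2.imwrite('pics/c.png',cv2.resize(im[140:240,200:310],None,fx=6,fy=6,interpolation=cv2.INTER_CUBIC))
for v in range(170,236,3): print(v,[list(np.round(W[v,u],3)) for u in (222,226,230,234,238,242)])
```

```text
TCP px [[234.084 221.627]] [[232.065 197.044]] handle px [[228.539 212.624]]
170 [[np.float64(0.393), np.float64(0.121), np.float64(0.187)], [np.float64(0.394), np.float64(0.11), np.float64(0.189)], [np.float64(0.399), np.float64(0.102), np.float64(0.188)], [np.float64(0.407), np.float64(0.095), np.float64(0.186)], [np.float64(0.452), np.float64(0.112), np.float64(0.164)], [np.float64(0.453), np.float64(0.1), np.float64(0.165)]]
173 [[np.float64(0.385), np.float64(0.117), np.float64(0.183)], [np.float64(0.389), np.float64(0.108), np.float64(0.183)], [np.float64(0.393), np.float64(0.098), np.float64(0.184)], [np.float64(0.404), np.float64(0.094), np.float64(0.179)], [np.float64(0.433), np.float64(0.101), np.float64(0.165)], [np.float64(0.444), np.float64(0.095), np.float64(0.162)]]
176 [[np.float64(0.37), np.float64(0.107), np.float64(0.184)], [np.float64(0.376), np.float64(0.1), np.float64(0.182)], [np.float64(0.379), np.float64(0.09), np.float64(0.183)], [np.float64(0.382), np.float64(0.08), np.float64(0.184)], [np.float64(0.423), np.float64(0.095), np.float64(0.162)], [np.float64(0
[... 6149 characters left out ...]
[[np.float64(0.391), np.float64(0.139), np.float64(0.002)], [np.float64(0.398), np.float64(0.13), np.float64(-0.0)], [np.float64(0.4), np.float64(0.118), np.float64(0.002)], [np.float64(0.407), np.float64(0.11), np.float64(-0.0)], [np.float64(0.411), np.float64(0.1), np.float64(0.0)], [np.float64(0.415), np.float64(0.089), np.float64(0.001)]]
233 [[np.float64(0.06), np.float64(-0.102), np.float64(0.269)], [np.float64(0.384), np.float64(0.122), np.float64(0.001)], [np.float64(0.386), np.float64(0.11), np.float64(0.003)], [np.float64(0.392), np.float64(0.101), np.float64(0.002)], [np.float64(0.399), np.float64(0.093), np.float64(-0.0)], [np.float64(0.404), np.float64(0.083), np.float64(-0.0)]]
```

View pics/c.png

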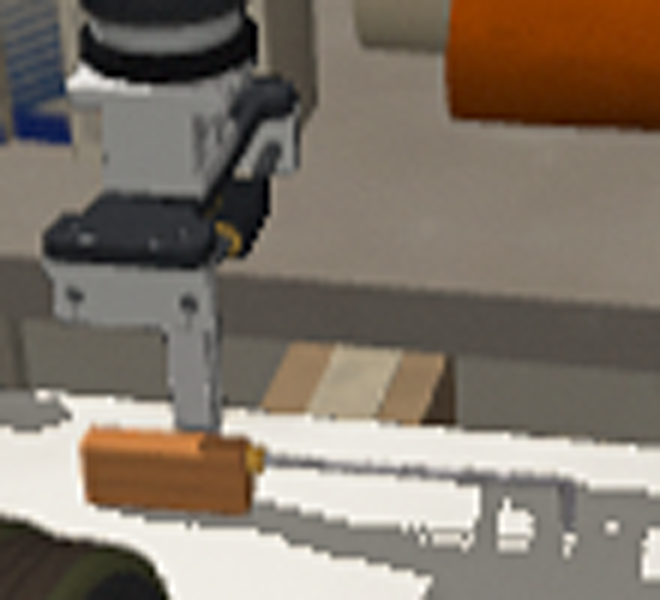

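The picture shows the closed fingertips ending at crop (200, 430), above the handle top rather than beside it. The real fingertips therefore seem about 40 mm higher than the reported TCP. I'll measure that offset from the images, both now and at the start pose.

Run:
```python
from h import *
np.set_printoptions(precision=4,suppress=True)
z=np.load('scene3.npz'); im,d,K,D,T=[z[k] for k in('im','d','K','D','T')]
for h in(.03,.035,.04,.045,.05): print(h,proj([.4225,.122,h],K,D,T))
z=np.load('scene0.npz'); im,d,K,D,T=[z[k] for k in('im','d','K','D','T')]; W=cloud(d,K,D,T)
tcp=np.array([.1263,-.535,.1692]); y=.232
# finger points near tcp
q=W-tcp; ty=q[...,:2]@[np.sin(y),-np.cos(y)]; tx=q[...,:2]@[np.cos(y),np.sin(y)]
m=(abs(tx)<.03)&(abs(ty)<.07)&(W[...,2]>.12)&(W[...,2]<.3)
for s in(1,-1):
    k=m&(ty*s>.035); zz=W[...,2][k]; print(s,k.sum(),np.sort(zz)[:15] if k.any() else '')
print('tcp px',proj(tcp,K,D,T))
```

```text
0.03 [[232.4763 217.1079]]
0.035 [[232.3479 215.5836]]
0.04 [[232.2189 214.052 ]]
0.045 [[232.0893 212.5129]]
0.05 [[231.9592 210.9663]]
1 0 
-1 670 [0.2051 0.2062 0.2069 0.2074 0.2082 0.2084 0.2089 0.2093 0.2093 0.2095
 0.2096 0.2105 0.2108 0.2111 0.2112]
tcp px [[515.9786 341.606 ]]
```

Two measurements agree (40 mm and 36 mm): the real fingertips are about 38 mm short of the reported TCP, in tool z only. I'll open here, above the handle, descend about 35 mm watching the force, then close with time to spare.

Request:
arm_command(plan=[[[0, 0, 0, 0, 0, 0, 0.0], [0, 0, 0, 0, 0, 0, 0.0], [0, 0, 0, 0, 0, 0, 0.0], [0, 0, 0, 0, 0, 0, 0.0], [0, 0, 0, 0, 0, 0, 0.0], [0, 0, 0, 0, 0, 0, 0.0], [0, 0, 0, 0, 0, 0, 0.0], [0, 0, 10, 0, 0, 0, 0.0], [0, 0, 20, 0, 0, 0, 0.0], [0, 0, 28, 0, 0, 0, 0.0], [0, 0, 34, 0, 0, 0, 0.0], [0, 0, 34, 0, 0, 0, 0.0]]])

```text
time_s: 7.25
ee_pos: [0.434, 0.1259, -0.0283]
eef_rot: [-3.14, -0.0, 1.864]
force: [0.3, -1.0, -1.0]
grip_width: 0.0471
grip_force: 0.0
```

Run:
```python
from h import *
im,d,K,D,T=grab('scene')
cv2.imwrite('pics/d.png',cv2.resize(im[140:240,200:310],None,fx=5,fy=5,interpolation=cv2.INTER_CUBIC))
```

```text
(no output)
```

View pics/d.png

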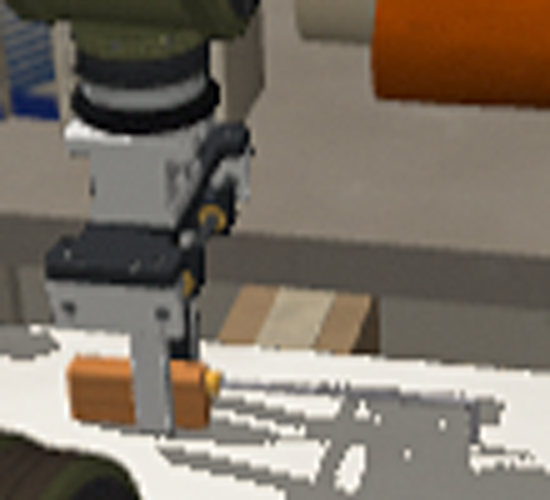

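The near finger now reaches to the foot of the handle at (150, 430), and the other finger is behind it at (190, 350). The fingers straddle the handle, so I'm closing.

Request:
arm_command(plan=[[[0, 0, 0, 0, 0, 0, 1], [0, 0, 0, 0, 0, 0, 1], [0, 0, 0, 0, 0, 0, 1], [0, 0, 0, 0, 0, 0, 1], [0, 0, 0, 0, 0, 0, 1], [0, 0, 0, 0, 0, 0, 1], [0, 0, 0, 0, 0, 0, 1]]], squeeze=58)

```text
time_s: 8.0
ee_pos: [0.4347, 0.126, -0.027]
eef_rot: [3.141, 0.0, 1.864]
force: [-1.2, -0.7, 4.2]
grip_width: 0.0195
grip_force: 58.0
```

The hook is gripped: 19.5 mm wide, 58 N. I'll lift it and carry it to the approach point in front of the slide mouth, turning to the slide's yaw.

Request:
arm_command(plan=[[[0, 0, -20, 0, 0, 0, 1], [0, 0, -60, 0, 0, 0, 1], [0, 0, -97, 0, 0, 0, 1], [-28, -22, -97, 0, 0, -0.05, 1], [-60, -47, -97, 0, 0, -0.11, 1], [-95, -74, -97, 0, 0, -0.18, 1], [-130, -101, -97, 0, 0, -0.25, 1], [-165, -129, -97, 0, 0, -0.32, 1], [-200, -156, -97, 0, 0, -0.38, 1], [-224, -175, -97, 0, 0, -0.419, 1], [-224, -175, -97, 0, 0, -0.419, 1], [-224, -175, -97, 0, 0, -0.419, 1]]])

```text
time_s: 9.2
ee_pos: [0.3315, -0.1391, 0.0696]
eef_rot: [3.142, -0.0, 2.28]
force: [0.2, -0.4, -1.7]
grip_width: 0.0196
grip_force: 58.0
```

```bash
cat > st.py <<'E'
from h import *
np.set_printoptions(precision=4,suppress=True)
S=np.array([.480,-.3085]); a=np.radians(-49.2); EX=np.array([np.cos(a),np.sin(a)]); EY=np.array([-EX[1],EX[0]])
def st():
    o=ctrl.get_obs(); q=(o['ee_pos'][:2]-S)@np.c_[EX,EY]; y=o['eef_rot'][2]
    tip=o['ee_pos'][:2]-.175*np.array([np.cos(y),np.sin(y)]); t=(tip-S)@np.c_[EX,EY]
    print('t',o['time_s'],'TCP slide xy',q*1000,'tip',t*1000,'tip z %.1f'%(1000*(o['ee_pos'][2]+.0275)),'yaw err deg',np.degrees(y-a)-180,'F slide',o['force'][:2]@np.c_[EX,EY],o['force'][2],'grip',o['grip_width'],o['grip_force'])
    return o
E
python3 - <<'E'
from st import *
o=st()
for n in('scene','top'):
    im,d,K,D,T=grab(n); W=cloud(d,K,D,T); y=o['eef_rot'][2]
    Q=(W[...,:2]-o['ee_pos'][:2])@np.c_[-np.array([np.cos(y),np.sin(y)]),np.array([np.sin(y),-np.cos(y)])]
    m=(Q[...,0]>.045)&(Q[...,0]<.2)&(abs(Q[...,1])<.02)&(W[...,2]>.08)&(W[...,2]<.16)
    print(n,m.sum())
    if m.sum()>10:
        p=np.c_[Q[m],W[...,2][m]]; print(np.polyfit(p[:,0],p[:,1],1),np.median(p,0),'xmax',np.percentile(p[:,0],97), 'ztop mean',np.median(p[(p[:,0]<.15),2]),'zmin',np.percentile(p[:,2],2))
    if n=='scene': cv2.imwrite('pics/e.png',cv2.resize(im[160:290,280:480],None,fx=4,fy=4,interpolation=cv2.INTER_CUBIC))
E
```

```text
t 9.2 TCP slide xy [-225.2605   -1.6988] tip [-50.261   -2.1316] tip z 97.1 yaw err deg -0.1416840070430112 F slide [ 0.4012 -0.1101] -1.684615695805248 grip 0.01963285466688508 57.98972189426422
scene 164
[-0.0016 -0.0015] [ 0.1188 -0.0018  0.1264] xmax 0.17324710926153414 ztop mean 0.12680263402783293 zmin 0.10253464123459158
top 109
[ 0.0188 -0.0021] [0.1229 0.0003 0.1255] xmax 0.1710123799522582 ztop mean 0.12558133491204915 zmin 0.12041712790573844
```

View pics/e.png

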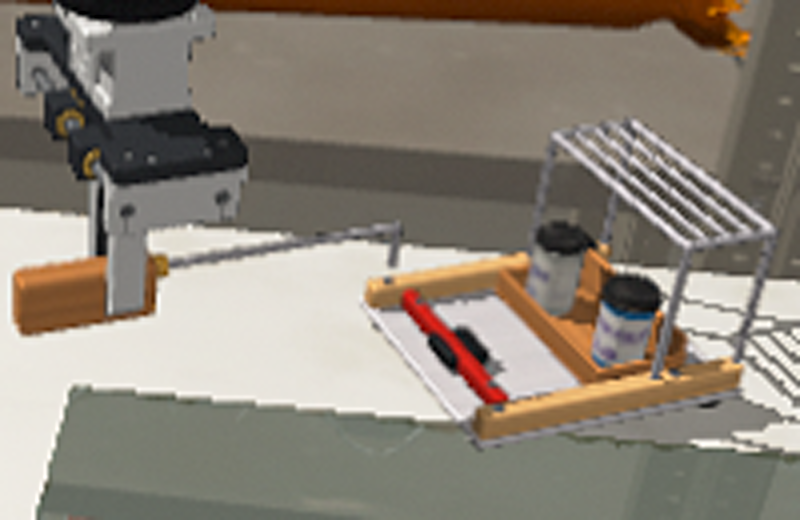

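The picture shows the hook level in the gripper, with its tip at (395, 265) in front of the mouth. The canisters stand with the lane open between them. Next I lower to a tip height of 66 mm and go in along the lane, under the rack.

Request:
arm_command(plan=[[[0, 0.5, 15, 0, 0, -0.002, 1], [0, 0.5, 31, 0, 0, -0.002, 1], [-20, 0.5, 31, 0, 0, -0.002, 1], [-45, 0.5, 31, 0, 0, -0.002, 1], [-70, 0.5, 31, 0, 0, -0.002, 1], [-95, 0.5, 31, 0, 0, -0.002, 1], [-120, 0.5, 31, 0, 0, -0.002, 1], [-145, 0.5, 31, 0, 0, -0.002, 1], [-168, 0.5, 31, 0, 0, -0.002, 1], [-182, 0.5, 31, 0, 0, -0.002, 1], [-191, 0.5, 31, 0, 0, -0.002, 1], [-191, 0.5, 31, 0, 0, -0.002, 1]]])

```text
time_s: 10.5
ee_pos: [0.4576, -0.2827, 0.0384]
eef_rot: [-3.142, -0.0, 2.286]
force: [-0.1, -0.4, -0.7]
grip_width: 0.0197
grip_force: 58.0
```

Run:
```python
from st import *
st()
im,d,K,D,T=grab('scene'); np.savez('scene5.npz',im=im,d=d,K=K,D=D,T=T)
cv2.imwrite('pics/f.png',cv2.resize(im[160:290,330:490],None,fx=5,fy=4.6,interpolation=cv2.INTER_CUBIC))
```

```text
t 10.5 TCP slide xy [-34.1444  -0.1257] tip [140.8549   0.3679] tip z 65.9 yaw err deg 0.16160237090099372 F slide [ 0.2276 -0.3471] -0.6754950147016656 grip 0.019719996593772444 57.98988461494446
```

View pics/f.png

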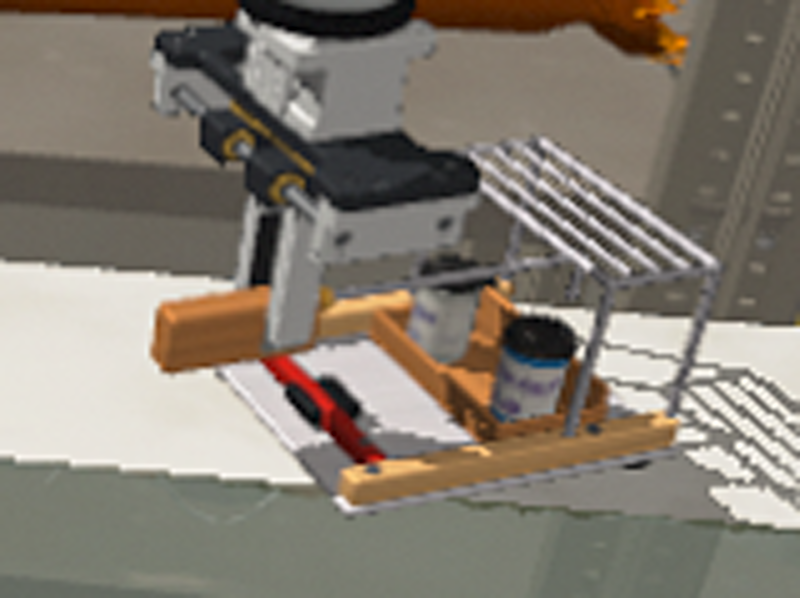

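The hook runs above the lane, and its downturned end is at (572, 290), beyond the back wall and under the rack wires. I'm lowering it behind the wall.

Request:
arm_command(plan=[[[0, -1.5, 8, 0, 0, -0.002, 1], [0, -1.5, 16, 0, 0, -0.002, 1], [0, -1.5, 24, 0, 0, -0.002, 1], [0, -1.5, 31, 0, 0, -0.002, 1], [0, -1.5, 35, 0, 0, -0.002, 1], [0, -1.5, 35, 0, 0, -0.002, 1], [0, -1.5, 35, 0, 0, -0.002, 1]]])

```text
time_s: 11.25
ee_pos: [0.4559, -0.2843, 0.0038]
eef_rot: [3.142, 0.0, 2.287]
force: [0.3, 0.0, -1.1]
grip_width: 0.0197
grip_force: 58.0
```

```bash
python3 -c "
from st import *
st()"
```

```text
t 11.25 TCP slide xy [-34.1023  -2.4487] tip [140.8964  -1.7704] tip z 31.3 yaw err deg 0.22207614807365417 F slide [0.1775 0.213 ] -1.1286060894080685 grip 0.01966072014082756 57.989827394485474
```

Request:
arm_command(plan=[[[2, 0, 0, 0, 0, -0.003, 1], [4, 0, 0, 0, 0, -0.003, 1], [6, 0, 0, 0, 0, -0.003, 1], [8, 0, 0, 0, 0, -0.003, 1], [10, 0, 0, 0, 0, -0.003, 1], [12, 0, 0, 0, 0, -0.003, 1], [14, 0, 0, 0, 0, -0.003, 1], [16, 0, 0, 0, 0, -0.003, 1], [18, 0, 0, 0, 0, -0.003, 1], [20, 0, 0, 0, 0, -0.003, 1], [22, 0, 0, 0, 0, -0.003, 1], [24, 0, 0, 0, 0, -0.003, 1]]])

```text
time_s: 12.45
ee_pos: [0.44, -0.266, 0.0038]
eef_rot: [3.142, 0.0, 2.29]
force: [1.6, -2.0, -1.4]
grip_width: 0.0195
grip_force: 58.0
```

```bash
python3 -c "
from st import *
st()"
```

```text
t 12.45 TCP slide xy [-58.3184  -2.5483] tip [116.6775  -1.3472] tip z 31.3 yaw err deg 0.3932470517670197 F slide [ 2.5091 -0.0989] -1.4454480518052566 grip 0.019532127115721904 57.99047827720642
```

Request:
arm_command(plan=[[[2, 0, 0, 0, 0, 0, 1], [4, 0, 0, 0, 0, 0, 1], [6, 0, 0, 0, 0, 0, 1], [8, 0, 0, 0, 0, 0, 1], [10, 0, 0, 0, 0, 0, 1], [12, 0, 0, 0, 0, 0, 1], [13, 0, 0, 0, 0, 0, 1], [14, 0, 0, 0, 0, 0, 1], [15, 0, 0, 0, 0, 0, 1], [15, 0, 0, 0, 0, 0, 1]]])

```text
time_s: 13.45
ee_pos: [0.43, -0.2547, 0.0037]
eef_rot: [-3.142, -0.0, 2.29]
force: [2.0, -1.6, -0.6]
grip_width: 0.0196
grip_force: 58.0
```

Run:
```python
from st import *
st()
im,d,K,D,T=grab('scene'); W=cloud(d,K,D,T); Q=(W[...,:2]-S)@np.c_[EX,EY]; Z=W[...,2]
near=(abs(Q[...,1])<.06)&(Q[...,0]<.13)&(Q[...,0]>.02)
lid=near&(Z>.066)&(Z<.084)&(im.max(2)<90)
n,lab,s,c=cv2.connectedComponentsWithStats(lid.astype(np.uint8))
for i in range(1,n):
    if s[i,4]>15: print('lid',s[i,4],Q[lab==i].mean(0),np.median(Z[lab==i]))
hsv=cv2.cvtColor(im,cv2.COLOR_BGR2HSV)
fw=near&(Z>.024)&(Z<.040)&(hsv[...,1]>100)&(abs(Q[...,1])<.045)
print('front wall x',np.percentile(Q[fw][:,0],[2,10,30,50]))
np.savez('scene6.npz',im=im,d=d,K=K,D=D,T=T)
```

```text
t 13.45 TCP slide xy [-73.3641  -2.6751] tip [101.6317  -1.4672] tip z 31.2 yaw err deg 0.39546744097285114 F slide [2.5596 0.4421] -0.6094183180895049 grip 0.01958780215245332 57.99040138721466
lid 79 [0.0599 0.0267] 0.0736213119898545
lid 124 [ 0.0613 -0.0364] 0.07449526959252507
front wall x [0.031  0.032  0.0335 0.0352]
```

Dragging friction is about 2.5 N. The tray front is now about 28 mm from the bar. I'll estimate how far the pad stands out from the first pictures, so I only creep near contact.

Run:
```python
from st import *
for f in('top0','scene0','scene6'):
    z=np.load(f+'.npz'); im,d,K,D,T=[z[k] for k in('im','d','K','D','T')]; W=cloud(d,K,D,T); Z=W[...,2]
    Q=(W[...,:2]-S)@np.c_[EX,EY]; hsv=cv2.cvtColor(im,cv2.COLOR_BGR2HSV)
    r=(abs(Q[...,1])<.05)&(Z>.018)&(Z<.036)&((hsv[...,0]<6)|(hsv[...,0]>174))&(hsv[...,1]>150); print(f,'red x',np.percentile(Q[r][:,0],[3,50,97]))
    m=(abs(Q[...,1])<.025)&(Q[...,0]>-.03)&(Q[...,0]<.06)&(Z<.04)
    for a in np.arange(-.02,.045,.0025):
        k=m&(Q[...,0]>=a)&(Q[...,0]<a+.0025)
        b=k&(hsv[...,2]<70); print('  %.4f'%a,'dark %d/%d'%(b.sum(),k.sum()),'z med',np.median(Z[b]) if b.any() else '', 'y',np.round(np.percentile(Q[b][:,1],[5,95]),3) if b.any() else '')
    e=im[...,:].max(2)
```

```text
top0 red x [-0.0037  0.0001  0.0045]
  -0.0200 dark 0/18 z med  y 
  -0.0175 dark 0/18 z med  y 
  -0.0150 dark 0/18 z med  y 
  -0.0125 dark 0/16 z med  y 
  -0.0100 dark 10/32 z med 0.026370260269878036 y [-0.009  0.011]
  -0.0075 dark 13/22 z med 0.028302208884528127 y [-0.012  0.012]
  -0.0050 dark 3/22 z med 0.02557421838664328 y [-0.009  0.012]
  -0.0025 dark 0/17 z med  y 
  -0.0000 dark 0/25 z med  y 
  0.0025 dark 0/14 z med  y 
  0.0050 dark 7/12 z med 0.028422094441639248 y [-0.01   0.012]
  0.0075 dark 10/14 z med 0.028713106050446104 y [-0.011  0.012]
  0.0100 dark 10/16 z med 0.027596778944834838 y [-0.014  0.012]
  0.0125 dark 13/21 z med 0.026812933536998946 y [-0.013  0.012]
  0.0150 dark 8/16 z med 0.02817788239065029 y [-0.01   0.011]
  0.0175 dark 4/9 z med 0.02570980515111069 y [-0.009  0.001]
  0.0200 dark 0/14 z med  y 
  0.0225 dark 1/17 z med 0.008421520803590132 y [0.01 0.01]
  0.0250 dark 0/21 z med  y 
  0.0275 dark 0/16 z med  y 
  0.0300 dark 0/19 z med  y 
  0.0325 dark 0/16 z med  y 
  0.0350 dark 0/20 z med  y 
  0.0375 dark 0/18 z med  y 
  0.0400 da
[... 1618 characters left out ...]
03 -0.003]
  0.0050 dark 7/8 z med 0.029875618636973418 y [-0.014  0.007]
  0.0075 dark 7/8 z med 0.02867542284084001 y [-0.013  0.011]
  0.0100 dark 7/7 z med 0.02908928374824819 y [-0.013  0.009]
  0.0125 dark 6/9 z med 0.0280652231303034 y [-0.012  0.001]
  0.0150 dark 4/14 z med 0.025175127748843507 y [-0.014  0.006]
  0.0175 dark 0/8 z med  y 
  0.0200 dark 0/1 z med  y 
  0.0225 dark 0/4 z med  y 
  0.0250 dark 0/3 z med  y 
  0.0275 dark 0/7 z med  y 
  0.0300 dark 0/26 z med  y 
  0.0325 dark 2/54 z med 0.022668936942571445 y [-0.002 -0.001]
  0.0350 dark 1/30 z med 0.026957234137445232 y [0.003 0.003]
  0.0375 dark 0/2 z med  y 
  0.0400 dark 0/0 z med  y 
  0.0425 dark 0/1 z med  y
```

The pad face is at about x' = 16–17 mm (pad about 12 mm proud), so contact is 15–20 mm away. I'll advance 11 mm steadily, then creep.

Request:
arm_command(plan=[[[1, 0, 0, 0, 0, 0, 1], [2, 0, 0, 0, 0, 0, 1], [3, 0, 0, 0, 0, 0, 1], [4, 0, 0, 0, 0, 0, 1], [5, 0, 0, 0, 0, 0, 1], [6, 0, 0, 0, 0, 0, 1], [7, 0, 0, 0, 0, 0, 1], [8, 0, 0, 0, 0, 0, 1], [9, 0, 0, 0, 0, 0, 1], [10, 0, 0, 0, 0, 0, 1], [11, 0, 0, 0, 0, 0, 1], [11, 0, 0, 0, 0, 0, 1]]])

```text
time_s: 14.7
ee_pos: [0.4228, -0.2464, 0.0037]
eef_rot: [-3.142, -0.0, 2.29]
force: [0.7, -1.7, -1.7]
grip_width: 0.0196
grip_force: 58.0
```

```bash
python3 -c "
from st import *
st()"
```

```text
t 14.7 TCP slide xy [-84.4375  -2.7363] tip [90.5582 -1.5172] tip z 31.2 yaw err deg 0.39914581141337635 F slide [ 1.77   -0.5761] -1.690595824118268 grip 0.01957063998504714 57.99065351486206
```

Request:
arm_command(plan=[[[0.4, 0, 0, 0, 0, 0, 1], [0.8, 0, 0, 0, 0, 0, 1], [1.0, 0, 0, 0, 0, 0, 1], [1.0, 0, 0, 0, 0, 0, 1]]])

```text
time_s: 15.1
ee_pos: [0.4222, -0.2458, 0.0037]
eef_rot: [3.142, -0.0, 2.29]
force: [1.8, -1.3, -1.2]
grip_width: 0.0194
grip_force: 58.0
```

```bash
python3 -c "
from st import *
st()"
```

```text
t 15.1 TCP slide xy [-85.207   -2.7518] tip [89.7889 -1.5532] tip z 31.2 yaw err deg 0.3924203974058571 F slide [2.1592 0.5717] -1.1767831867159975 grip 0.0194363511432563 57.990480065345764
```

Request:
arm_command(plan=[[[0.5, 0, 0, 0, 0, 0, 1], [1.0, 0, 0, 0, 0, 0, 1], [1.0, 0, 0, 0, 0, 0, 1]]])

```text
time_s: 15.4
ee_pos: [0.4215, -0.245, 0.0037]
eef_rot: [-3.142, -0.0, 2.29]
force: [1.7, -1.8, -0.6]
grip_width: 0.0198
grip_force: 58.0
```

Request:
arm_command(plan=[[[0.5, 0, 0, 0, 0, 0, 1], [1.0, 0, 0, 0, 0, 0, 1], [1.0, 0, 0, 0, 0, 0, 1]]])

```text
time_s: 15.7
ee_pos: [0.4209, -0.2442, 0.0038]
eef_rot: [3.142, -0.0, 2.29]
force: [1.8, -1.6, -1.0]
grip_width: 0.0198
grip_force: 58.0
```

Request:
arm_command(plan=[[[0.5, 0, 0, 0, 0, 0, 1], [1.0, 0, 0, 0, 0, 0, 1], [1.0, 0, 0, 0, 0, 0, 1]]])

```text
time_s: 16.0
ee_pos: [0.4202, -0.2435, 0.0037]
eef_rot: [-3.142, -0.0, 2.29]
force: [1.8, -2.5, -1.0]
grip_width: 0.0197
grip_force: 58.0
```

Request:
arm_command(plan=[[[0.3, 0, 0, 0, 0, 0, 1], [0.7, 0, 0, 0, 0, 0, 1], [0.7, 0, 0, 0, 0, 0, 1]]])

```text
time_s: 16.3
ee_pos: [0.4201, -0.2433, 0.0039]
eef_rot: [3.141, 0.001, 2.29]
force: [4.5, -4.6, -1.5]
grip_width: 0.0193
grip_force: 58.0
```

Contact: the pull has risen to 6.4 N and the TCP has stalled. Stiffness is roughly 8 N/mm. Small steps up to about 12 N.

Request:
arm_command(plan=[[[0.2, 0, 0, 0, 0, 0, 1], [0.4, 0, 0, 0, 0, 0, 1], [0.4, 0, 0, 0, 0, 0, 1]]])

```text
time_s: 16.6
ee_pos: [0.42, -0.2432, 0.004]
eef_rot: [3.141, 0.002, 2.29]
force: [4.6, -4.7, -2.6]
grip_width: 0.0197
grip_force: 58.0
```

Request:
arm_command(plan=[[[0.2, 0, 0, 0, 0, 0, 1], [0.5, 0, 0, 0, 0, 0, 1], [0.5, 0, 0, 0, 0, 0, 1]]])

```text
time_s: 16.9
ee_pos: [0.42, -0.243, 0.0041]
eef_rot: [3.141, 0.002, 2.29]
force: [6.0, -5.1, -1.6]
grip_width: 0.0197
grip_force: 58.0
```

Request:
arm_command(plan=[[[0.3, 0, 0, 0, 0, 0, 1], [0.7, 0, 0, 0, 0, 0, 1], [0.7, 0, 0, 0, 0, 0, 1]]])

```text
time_s: 17.2
ee_pos: [0.4199, -0.2427, 0.0043]
eef_rot: [3.141, 0.003, 2.29]
force: [7.2, -7.2, -1.6]
grip_width: 0.0193
grip_force: 58.0
```

Request:
arm_command(plan=[[[0.3, 0, 0, 0, 0, 0, 1], [0.5, 0, 0, 0, 0, 0, 1], [0.5, 0, 0, 0, 0, 0, 1], [0.5, 0, 0, 0, 0, 0, 1]]])

```text
time_s: 17.6
ee_pos: [0.4199, -0.2426, 0.0045]
eef_rot: [3.141, 0.004, 2.29]
force: [8.6, -8.9, -1.2]
grip_width: 0.0196
grip_force: 58.0
```

12.3 N. Holding for over a second.

Request:
arm_command(plan=[[[0, 0, 0, 0, 0, 0, 1], [0, 0, 0, 0, 0, 0, 1], [0, 0, 0, 0, 0, 0, 1], [0, 0, 0, 0, 0, 0, 1], [0, 0, 0, 0, 0, 0, 1], [0, 0, 0, 0, 0, 0, 1], [0, 0, 0, 0, 0, 0, 1], [0, 0, 0, 0, 0, 0, 1]]])

```text
time_s: 18.4
ee_pos: [0.4198, -0.2426, 0.0045]
eef_rot: [3.141, 0.004, 2.29]
force: [7.5, -7.5, -2.0]
grip_width: 0.0194
grip_force: 58.0
```

Request:
arm_command(plan=[[[0, 0, 0, 0, 0, 0, 1], [0, 0, 0, 0, 0, 0, 1], [0, 0, 0, 0, 0, 0, 1], [0, 0, 0, 0, 0, 0, 1], [0, 0, 0, 0, 0, 0, 1]]])

```text
time_s: 18.9
ee_pos: [0.4199, -0.2426, 0.0045]
eef_rot: [3.141, 0.004, 2.29]
force: [8.4, -8.1, -1.0]
grip_width: 0.0192
grip_force: 58.0
```

```bash
python3 -c "
from st import *
st()"
```

```text
t 18.9 TCP slide xy [-89.1693  -2.4644] tip [85.8263 -1.2239] tip z 32.0 yaw err deg 0.4061727441267351 F slide [11.6313  1.0285] -0.994147952936773 grip 0.019221506500015022 57.99304246902466
```

About 12 N has been held for more than 1.3 s. Unhooking: back off, raise, then withdraw through the lane.

Request:
arm_command(plan=[[[-1.5, 0, 0, 0, 0, 0, 1], [-3, 0, 0, 0, 0, 0, 1], [-6, 0, 0, 0, 0, 0, 1], [-10, 0, 0, 0, 0, 0, 1], [-13, 0, 0, 0, 0, 0, 1], [-13, 0, 0, 0, 0, 0, 1], [-13, 0, -10, 0, 0, 0, 1], [-13, 0, -22, 0, 0, 0, 1], [-13, 0, -34, 0, 0, 0, 1], [-13, 0, -38, 0, 0, 0, 1], [-13, 0, -38, 0, 0, 0, 1]]])

```text
time_s: 20.0
ee_pos: [0.4274, -0.2515, 0.0428]
eef_rot: [3.141, 0.002, 2.29]
force: [-0.4, -0.1, -1.4]
grip_width: 0.0197
grip_force: 58.0
```

```bash
python3 -c "
from st import *
st()"
```

```text
t 20.0 TCP slide xy [-77.5668  -2.5546] tip [97.429  -1.3417] tip z 70.3 yaw err deg 0.39710677442391784 F slide [-0.2188 -0.3979] -1.3906682368114966 grip 0.01972891350021313 57.98977017402649
```

Request:
arm_command(plan=[[[12, 0, 0, 0, 0, 0, 1], [30, 0, 0, 0, 0, 0, 1], [50, 0, 0, 0, 0, 0, 1], [70, 0, 0, 0, 0, 0, 1], [90, 0, 0, 0, 0, 0, 1], [110, 0, 0, 0, 0, 0, 1], [130, 0, 0, 0, 0, 0, 1], [145, 0, 0, 0, 0, 0, 1], [150, 0, -15, 0, 0, 0, 1], [150, 0, -30, 0, 0, 0, 1], [150, 0, -30, 0, 0, 0, 1]]])

```text
time_s: 21.1
ee_pos: [0.3289, -0.1386, 0.0729]
eef_rot: [3.141, 0.002, 2.29]
force: [-0.2, -0.6, -1.6]
grip_width: 0.0196
grip_force: 58.0
```

Run:
```python
from st import *
o=st()
y=o['eef_rot'][2]; d=np.array([.4347,.126])-o['ee_pos'][:2]
print('shift',1000*(d@[np.cos(y),np.sin(y)]),1000*(d@[np.sin(y),-np.cos(y)]),'turn',-(1.864-y),'dz',1000*(o['ee_pos'][2]+.027))
im,d,K,D,T=grab('scene'); W=cloud(d,K,D,T); Q=(W[...,:2]-S)@np.c_[EX,EY]; Z=W[...,2]
near=(abs(Q[...,1])<.06)&(Q[...,0]<.13)&(Q[...,0]>.005)
lid=near&(Z>.066)&(Z<.084)&(im.max(2)<90)
n,lab,s,c=cv2.connectedComponentsWithStats(lid.astype(np.uint8))
for i in range(1,n):
    if s[i,4]>15: print('lid',s[i,4],Q[lab==i].mean(0),np.median(Z[lab==i]))
# hook rod tilt in the hand
Q=(W[...,:2]-o['ee_pos'][:2])@np.c_[-np.array([np.cos(y),np.sin(y)]),np.array([np.sin(y),-np.cos(y)])]
m=(Q[...,0]>.045)&(Q[...,0]<.165)&(abs(Q[...,1])<.02)&(Z>.08)&(Z<.16)
print('rod y fit',np.polyfit(Q[m][:,0],Q[m][:,1],1),'z fit',np.polyfit(Q[m][:,0],Z[m],1),'expected z',o['ee_pos'][2]+.0275+.028)
cv2.imwrite('pics/g.png',cv2.resize(im[150:290,270:480],None,fx=3.8,fy=3.8,interpolation=cv2.INTER_CUBIC))
```

```text
t 21.1 TCP slide xy [-227.3346   -3.3949] tip [-52.339   -2.1512] tip z 100.4 yaw err deg 0.4071975001676833 F slide [ 0.3095 -0.5242] -1.5978715346531833 grip 0.019570606149718624 57.98967182636261
shift 129.37828600836633 253.94017357529043 turn 0.4259975986923987 dz 99.87395498667989
lid 105 [0.0424 0.0294] 0.07369804641390976
lid 120 [ 0.0463 -0.0358] 0.07427701406257642
rod y fit [ 0.0115 -0.0032] z fit [-0.0008  0.1304] expected z 0.1283739549866799
```

View pics/g.png

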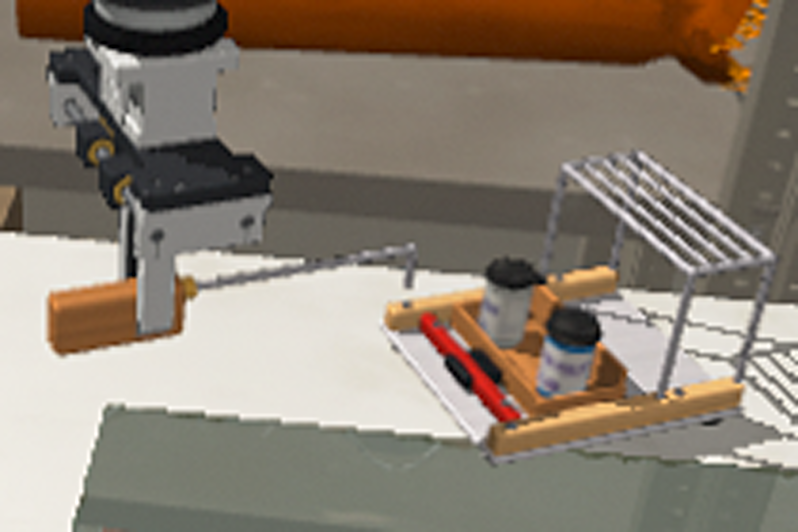

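The tray stands against the pad at (480, 365) with both canisters upright, and the hook is clear of the slide. I'm taking the hook back to where it stood.

Request:
arm_command(plan=[[[12, 24, 0, 0, 0, 0.04, 1], [30, 59, 0, 0, 0, 0.1, 1], [47, 92, 0, 0, 0, 0.16, 1], [64, 126, 0, 0, 0, 0.22, 1], [82, 161, 0, 0, 0, 0.28, 1], [99, 194, 0, 0, 0, 0.34, 1], [116, 228, 0, 0, 0, 0.39, 1], [129, 254, 0, 0, 0, 0.426, 1], [129, 254, 40, 0, 0, 0.426, 1], [129, 254, 70, 0, 0, 0.426, 1], [129, 254, 90, 0, 0, 0.426, 1], [129, 254, 90, 0, 0, 0.426, 1]]])

```text
time_s: 22.35
ee_pos: [0.4321, 0.1255, -0.0214]
eef_rot: [-3.136, -0.001, 1.864]
force: [-0.3, 0.2, -1.7]
grip_width: 0.0197
grip_force: 58.0
```

Request:
arm_command(plan=[[[0, 0, 2, 0, 0, 0, 1], [0, 0, 4, 0, 0, 0, 1], [0, 0, 6, 0, 0, 0, 1], [0, 0, 7.5, 0, 0, 0, 1], [0, 0, 8.5, 0, 0, 0, 1], [0, 0, 8.5, 0, 0, 0, 1], [0, 0, 8.5, 0, 0, 0, 1]]])

```text
time_s: 23.05
ee_pos: [0.4344, 0.1261, -0.0266]
eef_rot: [3.141, 0.0, 1.864]
force: [-0.8, -0.1, -0.0]
grip_width: 0.0194
grip_force: 58.0
```

Request:
arm_command(plan=[[[0, 0, 0.4, 0, 0, 0, 1], [0, 0, 0.4, 0, 0, 0, 1], [0, 0, 0.4, 0, 0, 0, 0.0], [0, 0, 0.4, 0, 0, 0, 0.0], [0, 0, 0.4, 0, 0, 0, 0.0], [0, 0, 0.4, 0, 0, 0, 0.0], [0, 0, 0.4, 0, 0, 0, 0.0], [0, 0, 0.4, 0, 0, 0, 0.0]]])

```text
time_s: 23.85
ee_pos: [0.4344, 0.126, -0.0272]
eef_rot: [3.142, -0.0, 1.864]
force: [-0.0, 0.1, -0.5]
grip_width: 0.047
grip_force: 0.0
```

Request:
arm_command(plan=[[[0, 0, -10, 0, 0, 0, 0.0], [0, 0, -25, 0, 0, 0, 0.0], [0, 0, -50, 0, 0, 0, 0.0], [0, 0, -90, 0, 0, 0, 0.0], [0, 0, -130, 0, 0, 0, 0.0], [0, 0, -150, 0, 0, 0, 0.0], [0, 0, -150, 0, 0, 0, 0.0], [0, 0, -150, 0, 0, 0, 0.0]]])

```text
time_s: 24.65
ee_pos: [0.4342, 0.126, 0.1228]
eef_rot: [3.141, 0.0, 1.864]
force: [-0.6, -0.3, -0.1]
grip_width: 0.0471
grip_force: 0.0
```

Run:
```python
from st import *
o=ctrl.get_obs(); print(o['time_s'],o['ee_pos'],o['grip_width'])
im,d,K,D,T=grab('scene'); W=cloud(d,K,D,T); X,Y,Z=[W[...,i] for i in range(3)]; hsv=cv2.cvtColor(im,cv2.COLOR_BGR2HSV)
m=(hsv[...,1]>110)&(Z>.005)&(Z<.045)&(X>.36)&(X<.5)&(Y>.05)&(Y<.24); p=W[m]
print('handle',len(p),cv2.minAreaRect((p[:,:2]*1000).astype(np.float32)),np.percentile(p[:,2],[2,98]),'top z med',np.median(p[p[:,2]>.03][:,2]))
r=(Z>.015)&(Z<.045)&(X>.43)&(X<.5)&(Y>-.06)&(Y<.07); p=W[r]; print('rod z vs y',len(p),np.polyfit(p[:,1],p[:,2],1),'y range',p[:,1].min(),p[:,1].max())
Q=(W[...,:2]-S)@np.c_[EX,EY]
lid=(abs(Q[...,1])<.06)&(Q[...,0]<.13)&(Q[...,0]>.005)&(Z>.066)&(Z<.084)&(im.max(2)<90)
n,lab,s,c=cv2.connectedComponentsWithStats(lid.astype(np.uint8))
for i in range(1,n):
    if s[i,4]>15: print('lid',s[i,4],Q[lab==i].mean(0),np.median(Z[lab==i]))
```

```text
24.65 [0.4342 0.126  0.1228] 0.04711680219988628
handle 336 ((425.1451416015625, 136.9556884765625), (18.847009658813477, 84.87384033203125), 18.115623474121094) [0.0059 0.0386] top z med 0.03557890094353089
rod z vs y 99 [0.0347 0.0292] y range -0.0415791606187318 0.06852763830834126
lid 105 [0.0428 0.0298] 0.07337214497652395
lid 120 [ 0.0464 -0.0356] 0.07426912527748361
```

The hook stands upright where it was: handle top at 36 mm and the rod level. The lids are unmoved at about 74 mm, so the canisters are standing and the tray is home. Handing in.

```bash
python3 -c "
from station import ctrl
print(ctrl.hand_in())"
```

```text
the job is handed in; nothing more can be done
None
```

The job is handed in; the judge returned no verdict: the tray was held on the pad at about 12 N for over a second, both canisters are standing, and the hook is back upright where it stood, about 25 s in.

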